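Fit the keyed shaft into the sprung drive pulley

TASK

Lift the lid of the grey belt housing open until it rests on its stop, then take the square-headed keyed shaft out of its wooden stand and push its nose into the pulley's hub, turning it until the key slips into the keyway and the collar is fully home on the hub. Keep pushing so that the spring-loaded pulley is pressed down to its stop, and finish like that, still gripping the shaft and holding it down. Leave the plain shaft, the wrench and the oil tin where they are.

Things in the scene. Friction and masses are not known exactly. Their poses are not given: they have to be found in the camera images.
- housing: Grey open-topped box fixed to the bench, 150 mm (x) by 160 mm (y) by 90 mm high, walls 5 mm, with a hinged lid. Origin at the centre of its underside; z up, -x to its front (the tab side), +x to the hinge. Inside is a pulley with a vertical axis that cannot turn: V-groove rim 116 mm across, its top edge 14 mm below the hub's face; hub 40 mm across.
- hub_mouth (a point): Centre of the bore's mouth at the hub's top face, pulley up: 60 mm above the bench. Axes are the housing's. Oiled bore 19 mm wide, 46 mm deep, with a keyway slot 9 mm wide reaching 15 mm from the axis. The slot's angle is unknown, within 0.45 rad either side of the housing's front (-x): look from above once the lid is open, or turn the shaft under light pressure until the key drops in.
- pulley (a joint): How far the pulley is pressed down on its spring: 0 = up, 0.008 (m) = down on its stop. It starts to sink at about 5 N and needs about 13 N (the shaft's own weight of about 3 N included) to reach the stop. It springs back up when let go.
- lid (a joint): Lid angle, rad: 0 = shut (flat on the housing), 1.9 = open on its stop, leaning 19 degrees back past the vertical. It swings freely: below about 1.57 it falls shut, above that it falls open onto the stop. The lid weighs 0.25 kg.
- lid_hinge (a point): Middle of the lid's hinge line, which runs along the housing's y axis at its far (+x) top edge, 94 mm above the bench; axes as the housing's. As the joint grows the tab swings up from the front and over towards +x.
- lid_tab (a point): Grip point on the lid's steel tab, a tongue 20 mm wide (y) and 10 mm thick (z) that sticks out 48 mm from the middle of the lid's front edge. The point is at mid thickness, 28 mm out from the edge, 180 mm from the hinge line, 94 mm above the bench when shut. Its axes turn with the lid: y along the hinge, -x from the hinge to the tab's end.
- shaft_grip (a point): Centre of the keyed steel shaft's square head: 22 by 22 mm, 35 mm tall, flats along this point's x and y; z up the shaft. The shaft is 115 mm long, about 0.32 kg, upright, hanging by its collar in a fixed wooden stand (80 by 80 by 50 mm high, 27 mm hole). Below the head (underside 17 mm below this point) is a neck 16 mm in diameter.
- shaft_collar (a point): Centre of the underside of the shaft's collar, 57 mm below shaft_grip, same axes. Collar 36 mm across, 6 mm thick. Below it: shaft 16 mm across; its key, 25 mm long; then a bare nose 15 mm long, end tapered. The key is a rib 6 mm wide standing out to 12.5 mm from the axis on the -x side; a like rib above the collar shows its direction. Home = this point on the hub's face.
- shaft_tip (a point): Centre of the lower end of the keyed shaft, 97 mm below shaft_grip, 40 mm below shaft_collar; same axes. Fully home, it lies 40 mm below the hub's face, so 48 mm below hub_mouth when the pulley is down on its stop.
- plain_shaft_mid (a point): A bystander: middle of a steel shaft with a round head 20 mm across and no key, 100 mm long, standing in the other wooden stand (same size; either shaft may be on the left or on the right).
- wrench: A bystander: steel wrench lying on the bench.
- oil_tin: A bystander: dark round tin, 60 mm across, 100 mm high; origin at the centre of its underside.
Not all that is in view belongs to the job. Leave any blue or green look-alike of the part that bears shaft_grip alone.

How it is judged:
On the way, in this order (a step that is already met when the one before it is completed fails the run):
1. the lid rests open on its stop, the shaft not yet in the hub (value of joint lid above 1.83 rad and horizontal distance between shaft_tip and hub_mouth above 0.05 m), for 0.2 s.
2. the shaft's key has slipped into the keyway (z of shaft_tip in the frame of hub_mouth below -0.035 m and horizontal distance between shaft_tip and hub_mouth below 0.004 m), for 0.1 s.
At the end, for the whole second after the job is handed in: The keyed shaft is home in the hub (tip at least 44.5 mm below the unpressed hub face, within 4 mm of the bore's axis, tilted less than 0.12 rad), the sprung pulley is held down by at least 5.5 of its 8 mm, the lid is open (over 1.75 rad), and the fingers still hold the shaft (over 2 N) (z of shaft_tip in the frame of hub_mouth below -0.0445 m and horizontal distance between shaft_tip and hub_mouth below 0.004 m and angle between shaft_tip's own z axis and vertical below 0.12 rad and value of joint pulley above 0.0055 m and value of joint lid above 1.75 rad and contact force between the fingers and shaft above 2 N); the arm keeps its last pose, push and grip.
It fails at once if the plain shaft is moved more than 25 mm (distance of plain_shaft_mid from where it was at the start of the episode above 0.025 m).
It fails at once if the wrench is moved more than 25 mm (distance of wrench from where it was at the start of the episode above 0.025 m).
It fails at once if the oil tin is moved more than 25 mm (distance of oil_tin from where it was at the start of the episode above 0.025 m).
It also fails if it takes over 72 s, if anything falls off the work surface, if the arm or the gripper's body presses on something with over 40 N, if the wrist force passes 120 N, or if a joint passes its speed limit or range.

ROBOT

A 6-joint arm with a two-finger parallel gripper is mounted at the origin on the work surface. World frame = base frame: x ahead of the robot, y to its left, z up, the work surface at z = 0. Lengths are in m, angles in rad, forces in N, time in s.
With the tool pointing down it reaches from about 0.425 to 0.95 m from the base axis. Payload 3.5 kg.
Tool frame: the origin (TCP) lies between the finger pads; the fingertips stand 19 mm ahead of it and the grasp point (between the pads) is the TCP (manip.tcp_to_tips is the distance from the TCP to the fingertips, in m); z points along the fingers, y is the line along which they close (so a half turn about z gives the same grasp; the last joint's range is limited). The gripper opens to 85 mm and grips with 20 to 120 N. Pads are 22 mm wide; open, the fingers measure 114 mm over their backs; the gripper's body (76 mm by 85 mm) begins 54 mm behind the grasp point. The pads swing forward as they close: fully open they stand 13 mm farther back than shut.
Start: joints at [1.022, 0.286, 1.577, -0, 1.279, -0.15], TCP at [0.262, 0.622, 0.25] pointing down, gripper open.
Joint ranges: [-2.77, 2.77], [-0.9, 2.22], [0.21, 2.48], [-1.53, 4.67], [0.24, 2.81], [-2.84, 2.84]. Speed limits (rad/s): [2.79, 2.79, 3.14, 3.14, 3.14, 3.14].

INTERFACE

Orientations are given as a unit quaternion [x, y, z, w].
In Python, from rig import manip, cams gives the robot as it stands.
- The arm moves only by the shell command python3 -m inch 'ROWS'. ROWS is JSON, a list of rows, each a list of 7 numbers: the shift along the tool's x, y, z in m, then the turn, a rotation vector about the tool's x, y, z in degrees, then the finger opening in m, from 0 to 0.0854. In form: [[x, y, z, ax, ay, az, jaw], ...]. A call has 1 to 20 rows; each row shifts and turns the commanded pose from where the row before left it, along the tool's axes as they then stand; what a row does not reach is not made up. A row lasts 1/12 s, in which the tool goes at most 41.7 mm and 7.16 degrees, less where a joint would pass 70% of its speed; a pose out of reach is approached as far as the arm can. A call with a gripper value outside its range is refused whole. The fingers move at their own pace and stop on an object; the grip force is fixed at half the most. Time passes only in rows, so rows that do not move let the fingers close. It gives the time, the measured TCP pose, the force, the opening and the grip force at its end, in the units of the state.
- manip.get_state(): the state, without advancing time (a new reading comes with each control period).
- cams.capture(name): name is "side" or "top"; returns a dict with "pixels" (420x560x3 uint8, red, green, blue), "range_z" (420x560 float32, m along the optical axis (not along the pixel's ray), 0 where there is no reading), "fovy" (degrees; the focal length in pixels is half the picture's height over the tangent of half this angle, whatever the lens; pixels are square), "cx", "cy" (the principal point, pixels), "R" (3x3) and "t" (3): a world point X has camera coordinates R X + t. Camera axes: x right, y down, z forward; pixel columns grow to the right and rows downward; lengths in m; the calibration is good to about 2 mm. A picture is of the moment at which its call begins.
- manip.job_done(): hands the job in; it is judged then, once.
The state is a dict: "time": time; "joints": joint angles; "qvel": joint speeds; "effort": joint torques, N m; "ee_pos": TCP position; "orientation": TCP orientation; "force": force on the tool from outside, world axes, zero at the start; "wrist_torque": the same for the moment, N m; "opening": finger opening in m; "grip_force": force on a finger pad.
Only numpy, scipy, OpenCV 4.12 (cv2) and the standard library are available. Lean on these libraries where they do the work, as an engineer would, in place of code of your own. Each camera call takes 0.05 s, during which the arm holds its last target. There are 200 camera calls.

## Working session

There is one attempt and no reset: what is moved stays moved. The work goes in short steps, Python scripts to look and compute and a shell command to move; the robot and the scene stay as the last step left them, time stands still between calls to the robot, and variables do not carry over. Pictures are saved under pics/ and viewed, at most 10 in all, crops included, and the job is handed in when it is done.

```bash
mkdir -p pics; ls
cat > h.py <<'E'
import numpy as np,cv2
from rig import manip,cams
def cap(n,save=None):
    c=cams.capture(n)
    if save: cv2.imwrite('pics/'+save,c['pixels'][:,:,::-1])
    P=c['range_z'];h,w=P.shape;f=h/2/np.tan(np.radians(c['fovy'])/2)
    u,v=np.meshgrid(np.arange(w),np.arange(h))
    X=np.stack([(u-c['cx'])/f*P,(v-c['cy'])/f*P,P],-1)
    c['W']=(X-c['t'])@c['R'];c['W'][P==0]=np.nan;c['f']=f
    return c
E
python3 - <<'E'
from h import *
for n in('side','top'):
    c=cap(n,n+'0.png');np.save(n+'W.npy',c['W']);print(n,c['fovy'],c['f'],(-c['R'].T@c['t']).round(3),c['R'].round(2).tolist())
print(manip.get_state())
E
```

```text
pics
side 45.6116665173775 499.42791969985234 [ 0.103 -0.626  0.847] [[0.82, -0.57, -0.01], [-0.4, -0.58, -0.71], [0.4, 0.59, -0.71]]
top 54.617268372062945 406.7171527353329 [0.39  0.006 0.942] [[0.0, -1.0, 0.02], [-0.99, -0.0, -0.16], [0.16, -0.02, -0.99]]
{'time': 0.1, 'joints': array([ 1.02200426e+00,  2.87113673e-01,  1.57802334e+00,  1.47527141e-05,
        1.27863840e+00, -1.49973465e-01]), 'qvel': array([ 3.74038606e-04, -3.21028522e-03, -4.21100755e-03,  2.18772832e-05,
       -3.14469510e-04, -4.13648462e-04]), 'effort': array([ 1.52685774e-03, -4.07295585e+01, -2.93699294e+01, -1.00184111e-04,
        3.35619654e-03,  1.46043442e-05]), 'ee_pos': array([0.26178137, 0.62156432, 0.249065  ]), 'orientation': array([ 1.98092343e-01,  9.80182755e-01, -1.02302893e-03, -3.80234801e-04]), 'force': array([-0.17540493, -0.70611001, -0.01659596]), 'wrist_torque': array([ 0.05776794,  0.01614124, -0.02607492]), 'grip_force': 0.0, 'opening': 0.08568355408312942}
```

View pics/side0.png

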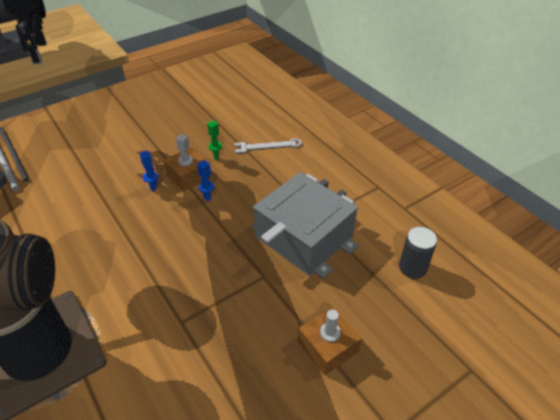

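View pics/top0.png

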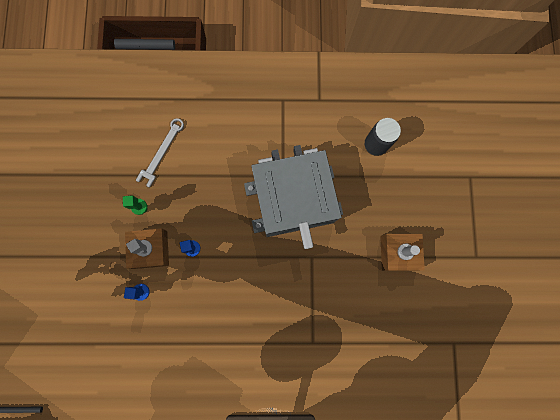

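The keyed shaft is in the left stand, top (138,247), with blue look-alikes at (190,247) and (137,292) and a green one at (134,204). The plain shaft is in the right stand (408,252). The lid is at about (297,193) with its tab at (306,235), and the tin is at (384,135).

Run:
```python
from h import *
W=np.load('topW.npy');S=np.load('sideW.npy')
def rep(nm,W,r,c,zl,zh):
    q=W[r[0]:r[1],c[0]:c[1]].reshape(-1,3);q=q[(q[:,2]>zl)&(q[:,2]<zh)]
    if len(q)<6: print(nm,len(q));return
    R=cv2.minAreaRect((q[:,:2]*1000).astype(np.float32));print(nm,len(q),q.mean(0).round(4),'rect',np.round(R[0],1),np.round(R[1],1),round(R[2],1),'zmed',np.median(q[:,2]).round(4));return q
rep('lid top',W,(145,240),(245,345),.085,.115)
rep('tabT',W,(226,250),(295,316),.08,.12)
rep('tabS',S,(215,245),(255,290),.08,.12)
rep('headT',W,(230,265),(115,165),.115,.16)
rep('headS',S,(130,175),(170,198),.115,.16)
rep('headTtop',W,(230,265),(115,165),.09,.2)
rep('blocK',W,(220,275),(115,175),.04,.055)
rep('plain',W,(230,265),(390,425),.07,.2)
rep('blue1',W,(232,260),(176,205),.02,.2)
rep('blue2',W,(280,305),(120,152),.02,.2)
rep('green',W,(190,217),(118,150),.02,.2)
rep('tin',W,(110,160),(360,405),.05,.2)
q=W[232:262,120:156:3]
for r in range(234,262,3): print([int(1000*z) for z in W[r,120:158:3,2]])
```

```text
lid top 5764 [ 0.5692 -0.0511  0.0979] rect [566.4 -52.5] [207.8 164.6] 12.1 zmed 0.098
tabT 228 [ 0.472  -0.0714  0.0993] rect [472.9 -70. ] [52.7 26.1] 18.9 zmed 0.0993
tabS 530 [ 0.4868 -0.0627  0.0966] rect [486.9 -59.9] [84.2 61.7] 60.2 zmed 0.0981
headT 140 [0.4503 0.2752 0.1251] rect [450.7 276.2] [21.8 22.4] 34.4 zmed 0.1256
headS 97 [0.4478 0.2717 0.1234] rect [450.1 237.8] [ 28.4 117.2] 2.2 zmed 0.1247
headTtop 192 [0.4497 0.2736 0.1194] rect [450.6 276. ] [22.2 22.4] 33.0 zmed 0.1245
blocK 1090 [0.4492 0.2724 0.0509] rect [450.6 276.6] [80.2 81.4] 5.2 zmed 0.051
plain 135 [ 0.4434 -0.2908  0.1017] rect [ 444.  -293.4] [19.5 19.3] 51.9 zmed 0.1091
blue1 268 [0.4493 0.1699 0.0855] rect [449.8 171.7] [30.  33.8] 64.0 zmed 0.1013
blue2 332 [0.3576 0.2762 0.0837] rect [356.4 277.8] [33.8 28.7] 0.6 zmed 0.0944
green 336 [0.5409 0.2912 0.0817] rect [542.2 292.7] [29.8 34.7] 71.1 zmed 0.0902
tin 758 [ 0.6996 -0.2477  0.0919] rect [ 703.8 -251.3] [57.3 56.6] 83.9 zmed 0.0994
[0, 5, 49, 51, 52, 50, 51, 50, 48, 53, 50, 50, 50]
[1, 2, 52, 52, 49, 50, 48, 51, 50, 50, 48, 50, 49]
[2, 0, 50, 53, 126, 124, 107, 56, 57, 51, 50, 51, 52]
[1, 2, 47, 124, 126, 126, 121, 100, 58, 56, 52, 51, 52]
[2, 1, 50, 126, 125, 128, 126, 115, 75, 53, 55, 50, 51]
[0, 3, 51, 125, 125, 126, 119, 103, 71, 57, 57, 50, 51]
[0, -1, 50, 52, 124, 109, 95, 83, 70, 57, 54, 48, 51]
[5, 1, 52, 53, 48, 50, 49, 56, 54, 52, 49, 51, 53]Traceback (most recent call last):
  File "<stdin>", line 20, in <module>
ValueError: cannot convert float NaN to integer
```

```bash
cat >> h.py <<'E'
from scipy.spatial.transform import Rotation as Ro
def plan(pos,yawdeg=None):
    "yaw = world angle of tool y, tool down. rotate first, then shift"
    s=manip.get_state();R=Ro.from_quat(s['orientation']);M=R.as_matrix()
    if yawdeg is not None:
        a=np.radians(yawdeg);y=np.array([np.cos(a),np.sin(a),0]);z=np.array([0,0,-1.]);G=np.stack([np.cross(y,z),y,z],1)
        print('rotvec deg',np.degrees(Ro.from_matrix(M.T@G).as_rotvec()).round(2));M=G
    d=np.array(pos)-s['ee_pos'];print('t',round(s['time'],2),'world d',(d*1000).round(1),'tool mm',(M.T@d*1000).round(1),'F',s['force'].round(1),'q',np.degrees(s['joints']).round(0))
E
python3 - <<'E'
from h import *
W=np.load('topW.npy')
q=W[140:255,240:350];m=((q[...,2]>.09)&(q[...,2]<.106)).astype(np.uint8)
o=cv2.morphologyEx(m,cv2.MORPH_OPEN,np.ones((25,25),np.uint8))
p=(q[o>0][:,:2]*1000).astype(np.float32);R=cv2.minAreaRect(p);print(R,p.mean(0))
ang=np.radians(12.1);ex=np.array([np.cos(ang),np.sin(ang)]);ey=np.array([-ex[1],ex[0]])
A=q[m>0][:,:2]*1000;a=A@ex;b=A@ey
t=a<R[0]@ex-85;print('tab a',a[t].min(),'tab y',np.percentile(b[t],[2,50,98]),'lid y',np.percentile(b,[1,99]),'lid x',np.percentile(a,[.5,1,5,99,100]))
lc=np.linalg.lstsq(np.c_[a[t],np.ones(t.sum())],b[t],rcond=None)[0];print('tab slope deg',np.degrees(np.arctan(lc[0])))
plan([.45,.25,.25],102)
plan([.484,-.070,.25],102)
E
```

```text
((575.5103759765625, -69.73721313476562), (102.8652572631836, 88.23053741455078), 89.93386840820312) [572.0086  -68.55421]
tab a 421.92222026931626 tab y [-179.10341597 -169.20368845 -160.12741473] lid y [-249.6952239  -89.5538627] lid x [428.45036072 434.50739786 471.38164511 631.20828791 645.79814266]
tab slope deg -0.11289338597717624
rotvec deg [ -0.11  -0.06 -34.85]
t 0.1 world d [ 188.2 -371.6    0.9] tool mm [-106.9 -402.6   -0.9] F [-0.2 -0.7 -0. ] q [59. 16. 90.  0. 73. -9.]
rotvec deg [ -0.11  -0.06 -34.85]
t 0.1 world d [ 222.2 -691.6    0.9] tool mm [ -73.6 -722.7   -0.9] F [-0.2 -0.7 -0. ] q [59. 16. 90.  0. 73. -9.]
```

Run:
```python
from h import *
W=np.load('topW.npy')
A=W[140:262,240:350].reshape(-1,3);A=A[(A[:,2]>.088)&(A[:,2]<.11)]*1000
ang=np.radians(12.0);ex=np.array([np.cos(ang),np.sin(ang)]);ey=np.array([-ex[1],ex[0]])
a=A[:,:2]@ex;b=A[:,:2]@ey
for n,s in (('mid',abs(b+169.5)<8),('off',(abs(b+169.5)>20)&(abs(b+169.5)<70))):
    h,e=np.histogram(a[s],bins=np.arange(410,670,4));print(n,[(int(x),int(k)) for x,k in zip(e,h) if (x<500 or x>615)])
```

```text
mid [(410, 0), (414, 0), (418, 0), (422, 16), (426, 16), (430, 14), (434, 15), (438, 14), (442, 15), (446, 14), (450, 16), (454, 16), (458, 13), (462, 15), (466, 14), (470, 15), (474, 13), (478, 16), (482, 14), (486, 14), (490, 17), (494, 12), (498, 14), (618, 12), (622, 0), (626, 0), (630, 0), (634, 0), (638, 0), (642, 0), (646, 0), (650, 0), (654, 0), (658, 0), (662, 0)]
off [(410, 0), (414, 0), (418, 0), (422, 0), (426, 0), (430, 0), (434, 0), (438, 0), (442, 0), (446, 0), (450, 0), (454, 0), (458, 0), (462, 0), (466, 2), (470, 95), (474, 89), (478, 91), (482, 92), (486, 90), (490, 90), (494, 89), (498, 90), (618, 69), (622, 71), (626, 66), (630, 25), (634, 19), (638, 20), (642, 18), (646, 2), (650, 0), (654, 0), (658, 0), (662, 0)]
```

```bash
python3 -m inch '[[0,0,0,0,0,-7,0.085],[0,0,0,0,0,-7,0.085],[0,0,0,0,0,-7,0.085],[0,0,0,0,0,-7,0.085],[0,0,0,0,0,-7,0.085],[-0.01,-0.04,0,0,0,0,0.085],[-0.01,-0.04,0,0,0,0,0.085],[-0.01,-0.04,0,0,0,0,0.085],[-0.01,-0.04,0,0,0,0,0.085],[-0.01,-0.04,0,0,0,0,0.085],[-0.01,-0.04,0,0,0,0,0.085],[-0.01,-0.04,0,0,0,0,0.085],[-0.01,-0.04,0,0,0,0,0.085],[-0.01,-0.04,0,0,0,0,0.085],[-0.01,-0.04,0,0,0,0,0.085]]'
```

```text
time: 1.35
ee_pos: [0.4441, 0.2501, 0.25]
orientation: [-0.106, 0.994, -0.0, -0.0]
force: [-0.3, 0.9, 0.4]
opening: 0.0851
grip_force: 0.0
```

Run:
```python
from h import *
plan([.4671,-.0740,.15],102)
plan([.4671,-.0740,.094],102)
```

```text
rotvec deg [-0.   -0.02  0.16]
t 1.35 world d [  23.  -324.1 -100. ] tool mm [  44.9 -321.8  100. ] F [-0.3  0.9  0.4] q [ 18.  -5. 113.   0.  71. -84.]
rotvec deg [-0.   -0.02  0.16]
t 1.35 world d [  23.  -324.1 -156. ] tool mm [  44.9 -321.8  156. ] F [-0.3  0.9  0.4] q [ 18.  -5. 113.   0.  71. -84.]
```

```bash
python3 -m inch '[[0.0045,-0.0322,0,0,0,0,0.085],[0.0045,-0.0322,0,0,0,0,0.085],[0.0045,-0.0322,0,0,0,0,0.085],[0.0045,-0.0322,0,0,0,0,0.085],[0.0045,-0.0322,0,0,0,0,0.085],[0.0045,-0.0322,0.01,0,0,0,0.085],[0.0045,-0.0322,0.02,0,0,0,0.085],[0.0045,-0.0322,0.02,0,0,0,0.085],[0.0045,-0.0322,0.02,0,0,0,0.085],[0.0045,-0.0322,0.02,0,0,0,0.085],[0,0,0.01,0,0,0,0.085],[0,0,0,0,0,0,0.085],[0,0,0,0,0,0,0.085]]'
python3 - <<'E'
from h import *
plan([.4671,-.0740,.094],102)
c=cap('side');u=c['pixels'][170:290,200:360,::-1];cv2.imwrite('pics/s1.png',cv2.resize(u,None,fx=5,fy=5))
E
```

```text
time: 2.43
ee_pos: [0.4671, -0.0719, 0.1496]
orientation: [-0.106, 0.994, 0.001, -0.001]
force: [-0.0, 0.1, -0.1]
opening: 0.0849
grip_force: 0.0
rotvec deg [ 0.09 -0.11  0.11]
t 2.43 world d [ -0.   -2.1 -55.6] tool mm [ 0.5 -2.1 55.6] F [-0.   0.1 -0.1] q [ -21.   -3.  123.    0.   60. -123.]
```

View pics/s1.png

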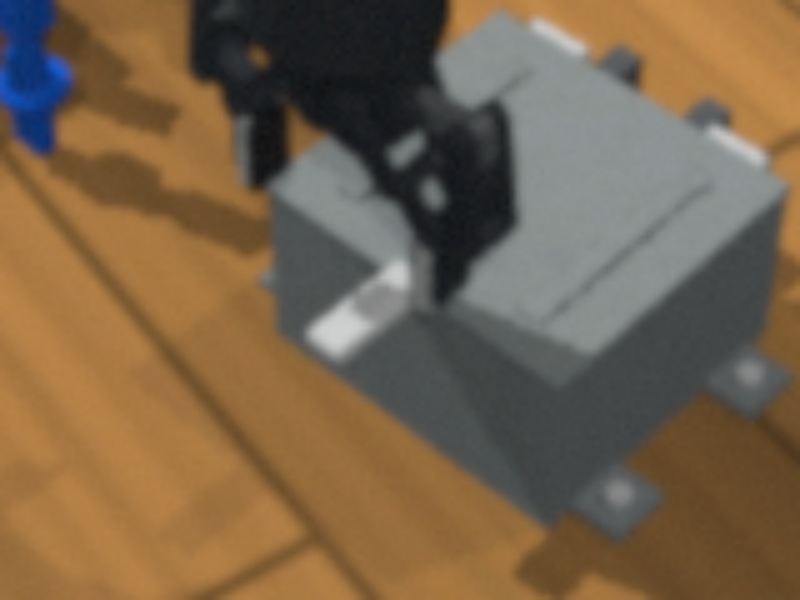

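The open fingers stand above the tab, one each side: pads near (260,150) and (440,280), tab at (360,310). I'm going down and gripping.

```bash
python3 -m inch '[[0.0,-0.002,0.014,0,0,0,0.085],[0,0,0.014,0,0,0,0.085],[0,0,0.014,0,0,0,0.085],[0,0,0.013,0,0,0,0.085],[0,0,0,0,0,0,0.06],[0,0,0,0,0,0,0.03],[0,0,0,0,0,0,0.01],[0,0,0,0,0,0,0.01],[0,0,0,0,0,0,0.01],[0,0,0,0,0,0,0.01],[0,0,0,0,0,0,0.01],[0,0,0,0,0,0,0.01]]'
python3 - <<'E'
from h import *
plan([.4671,-.0740,.094],102)
print(manip.get_state()['force'],manip.get_state()['joints'])
for th in np.arange(0,1.95,.15): print(round(th,2),np.round([180*(1-np.cos(th)),180*np.sin(th)],1))
E
```

```text
time: 3.48
ee_pos: [0.4689, -0.074, 0.0966]
orientation: [-0.106, 0.994, 0.0, 0.001]
force: [-1.7, 2.9, 5.8]
opening: 0.0183
grip_force: 58.8
rotvec deg [0.01 0.08 0.13]
t 3.48 world d [-1.8  0.  -2.6] tool mm [1.7 0.4 2.6] F [-1.7  2.9  5.8] q [ -21.    2.  124.    0.   54. -123.]
[-1.7261368   2.90679882  5.7682017 ] [-3.71225817e-01  3.35374696e-02  2.17219263e+00  1.18264924e-03
  9.34827979e-01 -2.15441079e+00]
0.0 [0. 0.]
0.15 [ 2.  26.9]
0.3 [ 8.  53.2]
0.45 [17.9 78.3]
0.6 [ 31.4 101.6]
0.75 [ 48.3 122.7]
0.9 [ 68.1 141. ]
1.05 [ 90.4 156.1]
1.2 [114.8 167.8]
1.35 [140.6 175.6]
1.5 [167.3 179.5]
1.65 [194.2 179.4]
1.8 [220.9 175.3]
```

```bash
python3 -m inch '[[-0.0009,0,-0.018,0,0,0,0.01],[-0.0027,0,-0.0178,0,0,0,0.01],[-0.0044,0,-0.0174,0,0,0,0.01],[0,0,0,0,0,0,0.01]]'
python3 - <<'E'
from h import *
s=manip.get_state();print(s['force'],s['wrist_torque'],s['effort'])
c=cap('top');W=c['W'];print(np.nanmax(W[130:260,230:350,2]))
c=cap('side');u=c['pixels'][130:290,180:393,::-1];cv2.imwrite('pics/s2.png',cv2.resize(u,None,fx=3,fy=3))
E
```

```text
time: 3.82
ee_pos: [0.477, -0.0723, 0.1508]
orientation: [-0.106, 0.994, 0.0, 0.001]
force: [1.9, 1.9, -4.2]
opening: 0.0188
grip_force: 59.2
[ 1.9400722   1.94931801 -4.16272509] [0.18565219 0.1189723  0.04000144] [ -1.16691638 -26.85656726 -27.96676755  -0.22386904  -0.1567675
   0.06878883]
0.47255651955595757
```

View pics/s2.png

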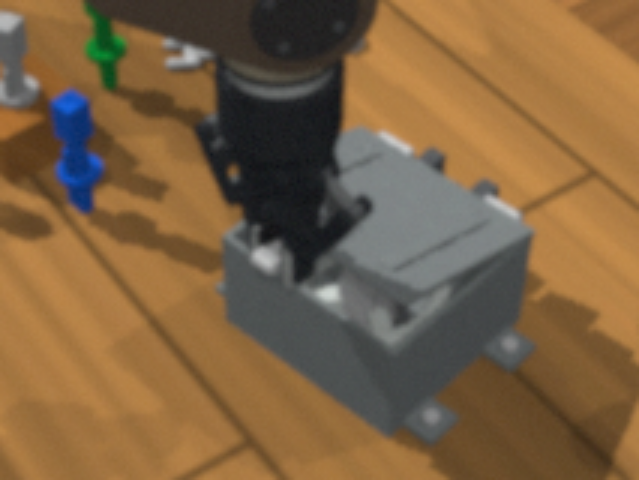

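The lid rises with the tab held at (300,265) and the forces are low. I'm continuing the arc.

```bash
python3 -m inch '[[-0.0062,0,-0.0169,0,0,0,0.01],[-0.0078,0,-0.0162,0,0,0,0.01],[-0.0094,0,-0.0153,0,0,0,0.01],[-0.0109,0,-0.0144,0,0,0,0.01],[-0.0123,0,-0.0131,0,0,0,0.01],[-0.0135,0,-0.0119,0,0,0,0.01],[-0.0146,0,-0.0105,0,0,0,0.01],[-0.0157,0,-0.0089,0,0,0,0.01],[0,0,0,0,0,0,0.01]]'
python3 - <<'E'
from h import *
s=manip.get_state();print(s['force'],s['wrist_torque'],s['joints'])
E
```

```text
time: 4.67
ee_pos: [0.5645, -0.0535, 0.2542]
orientation: [-0.106, 0.994, 0.0, -0.002]
force: [-2.2, -0.2, -0.6]
opening: 0.0184
grip_force: 62.3
[-2.17952183 -0.2004158  -0.5945436 ] [-0.11329826  0.81022713 -0.11454827] [-2.72903875e-01  4.85248393e-02  1.83967940e+00 -1.19244978e-03
  1.25751315e+00 -2.05583776e+00]
```

```bash
python3 -m inch '[[-0.0164,0,-0.0074,0,0,0,0.01],[-0.0171,0,-0.0056,0,0,0,0.01],[-0.0175,0,-0.004,0,0,0,0.01],[-0.0179,0,-0.0021,0,0,0,0.01],[-0.018,0,-0.0004,0,0,0,0.01],[-0.0179,0,0.0014,0,0,0,0.01],[-0.0177,0,0.0032,0,0,0,0.01],[-0.010,0,0.0027,0,0,0,0.01],[0,0,0,0,0,0,0.01],[0,0,0,0,0,0,0.01]]'
python3 - <<'E'
from h import *
s=manip.get_state();print(s['force'],s['wrist_torque'],s['joints'])
p=s['ee_pos'];h=np.array([.6432,-.0366,.094]);d=p-h;a=d[0]*.978+d[1]*.208;print(np.arctan2(d[2],-a),np.hypot(a,d[2]))
E
```

```text
time: 5.5
ee_pos: [0.6929, -0.0259, 0.266]
orientation: [-0.106, 0.994, 0.0, -0.002]
force: [-2.6, -1.1, -2.9]
opening: 0.0186
grip_force: 59.5
[-2.57994567 -1.14524751 -2.92823721] [-0.09360514  0.65802745 -0.00770745] [-1.83179742e-01  3.17338540e-01  1.50937751e+00 -6.53664626e-04
  1.31836495e+00 -1.96581771e+00]
1.858327968538387 0.17939796627033583
```

Lid at about 1.86 rad. Next I release, let it settle, retreat straight up, then swing over to the shaft.

```bash
python3 -m inch '[[0,0,0,0,0,0,0.045],[0,0,0,0,0,0,0.06],[0,0,0,0,0,0,0.06],[0,0,0,0,0,0,0.06],[0,0,-0.02,0,0,0,0.06],[0,0,-0.03,0,0,0,0.06],[0,0,-0.03,0,0,0,0.06],[0.02,0.03,-0.01,0,0,0,0.06],[0.02,0.035,0,0,0,0,0.06],[0.02,0.035,0,0,0,0,0.06],[0.02,0.035,0,0,0,0,0.06],[0.02,0.035,0,0,0,0,0.06],[0.02,0.035,0,0,0,0,0.06],[0,0,0,0,0,0,0.06]]'
python3 - <<'E'
from h import *
plan([.4507,.2762,.2],None)
c=cap('top','top1.png');np.save('topW1.npy',c['W'])
cv2.imwrite('pics/hub.png',cv2.resize(c['pixels'][140:250,230:350,::-1],None,fx=5,fy=5,interpolation=cv2.INTER_CUBIC))
E
```

```text
time: 6.67
ee_pos: [0.5297, 0.154, 0.3594]
orientation: [-0.109, 0.994, 0.001, 0.001]
force: [0.4, 0.5, 0.6]
opening: 0.0597
grip_force: 0.0
t 6.67 world d [ -79.   122.2 -159.4] tool mm [ 51.1 135.9 159.6] F [0.4 0.5 0.6] q [  6.  -3. 100.   0.  83. -97.]
```

View pics/hub.png

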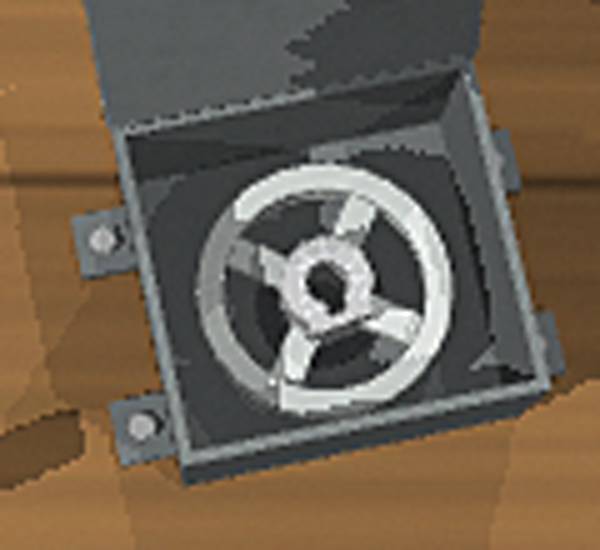

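The lid is open. The hub shows at crop (327,285) and the slot points down and slightly right, near (333,310). I'll measure these now.

```bash
cat > slot.py <<'E'
from h import *
def slot(c):
    R,t,f=c['R'],c['t'],c['f'];o=-R.T@t
    def plane(u,v,z):
        d=np.stack([(u-c['cx'])/f,(v-c['cy'])/f,np.ones_like(u*1.)],-1)@R
        return (o+d*((z-o[2])/d[...,2])[...,None])[...,:2]*1000
    u,v=np.meshgrid(np.arange(230,350,.25),np.arange(140,250,.25))
    P=plane(u,v,.06)
    g=cv2.remap(cv2.cvtColor(c['pixels'],cv2.COLOR_RGB2GRAY),u.astype(np.float32),v.astype(np.float32),cv2.INTER_LINEAR)
    W=c['W'];m=(W[...,2]>.056)&(W[...,2]<.065);m[:140]=0;m[250:]=0;m[:,:230]=0;m[:,350:]=0
    q=W[m][:,:2]*1000;k=np.linalg.norm(q-[570,-52],axis=1)<26;q=q[k]
    print('hub depth',len(q),cv2.minEnclosingCircle(q.astype(np.float32)),q.mean(0),np.median(W[m][k][:,2]))
    # outer hub disc by brightness
    return P,g
if __name__=='__main__':
    c=cap('top');P,g=slot(c)
    cen=np.array([569.8,-52.2])
    k=(np.linalg.norm(P-cen,axis=-1)<17)&(g<110)
    n,l,st,_=cv2.connectedComponentsWithStats(k.astype(np.uint8))
    i=1+st[1:,4].argmax();b=P[l==i];print('dark centroid',b.mean(0),len(b))
    h=b@np.array([.978,.208])*0
    for ang in range(150,235,6):
        a=np.radians(ang);d=np.array([np.cos(a),np.sin(a)])
        for ctr in (cen,):
            r=np.arange(4,19,.5);pts=ctr+r[:,None]*d
            vals=[g[np.unravel_index(np.argmin(((P-p)**2).sum(-1)),g.shape)] for p in pts]
            print(ang,vals)
E
python3 slot.py
python3 - <<'E'
from h import *
W=np.load('topW1.npy')
q=W[50:160,235:335].reshape(-1,3);q=q[(q[:,2]>.12)&(q[:,2]<.29)]
h=np.array([.6432,-.0366,.094]);d=q-h;a=d[:,0]*.978+d[:,1]*.208
k=abs(d[:,1])<.07
print('lid angle',np.degrees(np.arctan(np.polyfit(d[k,2],a[k],1)[0])))
E
```

```text
hub depth 208 ((564.998779296875, -53.870479583740234), 21.526988983154297) [564.82628289 -52.36246132] 0.060805435625843965
dark centroid [563.69475942 -52.32624986] 859
150 [np.uint8(54), np.uint8(48), np.uint8(43), np.uint8(44), np.uint8(42), np.uint8(40), np.uint8(38), np.uint8(38), np.uint8(34), np.uint8(33), np.uint8(29), np.uint8(28), np.uint8(26), np.uint8(25), np.uint8(43), np.uint8(63), np.uint8(74), np.uint8(100), np.uint8(126), np.uint8(168), np.uint8(168), np.uint8(195), np.uint8(203), np.uint8(207), np.uint8(206), np.uint8(204), np.uint8(204), np.uint8(203), np.uint8(203), np.uint8(203)]
156 [np.uint8(54), np.uint8(49), np.uint8(43), np.uint8(42), np.uint8(42), np.uint8(41), np.uint8(39), np.uint8(38), np.uint8(35), np.uint8(34), np.uint8(33), np.uint8(30), np.uint8(28), np.uint8(29), np.uint8(40), np.uint8(47), np.uint8(47), np.uint8(78), np.uint8(108), np.uint8(154), np.uint8(180), np.uint8(180), np.uint8(216), np.uint8(213), np.uint8(210), np.uint8(206), np.uint8(204), np.uint8(204), np.uint8(211), np.uint8(218)]
162 [np.uint8(49), np.uint8(44), np.uint8(43), np.uint
[... 4906 characters left out ...]
(97), np.uint8(129), np.uint8(129), np.uint8(164), np.uint8(185), np.uint8(185), np.uint8(205), np.uint8(214), np.uint8(220), np.uint8(216), np.uint8(213), np.uint8(208), np.uint8(208), np.uint8(206), np.uint8(203), np.uint8(203)]
234 [np.uint8(54), np.uint8(54), np.uint8(53), np.uint8(55), np.uint8(54), np.uint8(57), np.uint8(58), np.uint8(49), np.uint8(43), np.uint8(40), np.uint8(40), np.uint8(67), np.uint8(93), np.uint8(118), np.uint8(118), np.uint8(142), np.uint8(166), np.uint8(182), np.uint8(188), np.uint8(204), np.uint8(224), np.uint8(218), np.uint8(221), np.uint8(214), np.uint8(207), np.uint8(207), np.uint8(202), np.uint8(209), np.uint8(217), np.uint8(217)]
lid angle 18.87477513485858
```

```bash
cat > fit.py <<'E'
from slot import *
from scipy.optimize import differential_evolution
c=cap('top');P,g=slot(c);g=np.minimum(g.astype(float),190)
k=np.linalg.norm(P-[565,-53],axis=-1)<30;X=P[k];G=g[k]
sig=lambda x:1/(1+np.exp(-np.clip(x/.8,-30,30)))
def cost(p):
    d=X-p[:2];r=np.hypot(*d.T);e=np.array([np.cos(p[2]),np.sin(p[2])])
    s=d@e;w=d@np.array([-e[1],e[0]])
    hole=np.maximum(sig(9.5-r),sig(15-s)*sig(4.5-abs(w))*sig(s))
    m=r<17.5
    return np.mean((G-(50+140*(1-hole)))[m]**2)
r=differential_evolution(cost,[(558,574),(-60,-45),(np.radians(160),np.radians(225))],seed=1,tol=1e-6)
print(r.x[:2],np.degrees(r.x[2]),r.fun)
E
python3 fit.py
python3 - <<'E'
from h import *
c=cap('side','sideX.png');cv2.imwrite('pics/key.png',cv2.resize(c['pixels'][120:190,150:230,::-1],None,fx=8,fy=8,interpolation=cv2.INTER_CUBIC))
c=cap('top');cv2.imwrite('pics/key2.png',cv2.resize(c['pixels'][225:275,105:180,::-1],None,fx=8,fy=8,interpolation=cv2.INTER_CUBIC))
a=cv2.imread('pics/key.png');b=cv2.imread('pics/key2.png');w=max(a.shape[1],b.shape[1])
pad=lambda i:cv2.copyMakeBorder(i,0,600-i.shape[0],0,0,cv2.BORDER_CONSTANT)
cv2.imwrite('pics/keys.png',cv2.resize(np.hstack([pad(a),pad(b)]),(800,387)))
E
```

```text
hub depth 208 ((564.6328735351562, -53.82440185546875), 21.346359252929688) [564.69641583 -52.52596779] 0.06091107894538311
[565.09341169 -52.0850125 ] 202.52066688696138 247.22675632153476
```

View pics/keys.png

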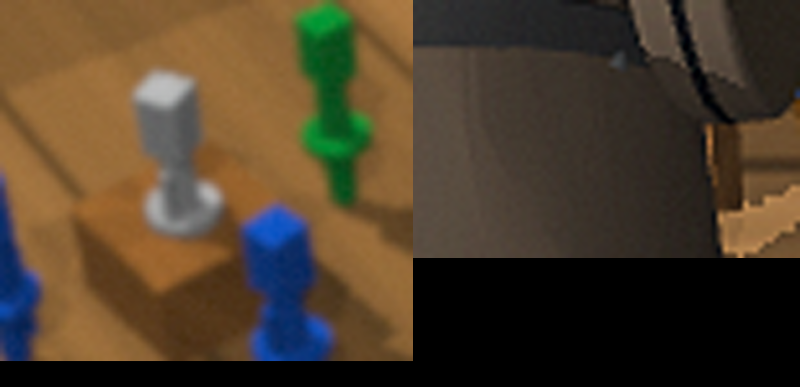

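Left, the shaft head is at (167,100), its neck at (178,185) and its collar at (183,208). I need a tighter crop to see the rib.

Run:
```python
from h import *
a=cv2.imread('pics/side0.png')[130:172,168:204];b=cv2.imread('pics/sideX.png')[130:172,168:204];c=cv2.imread('pics/top0.png')[230:266,120:162]
R=lambda i:cv2.resize(i,(266,300),interpolation=cv2.INTER_CUBIC)
o=np.hstack([R(a),R(b),R(c)]).astype(float)
cv2.imwrite('pics/k3.png',np.clip((o-60)*1.4,0,255))
```

```text
[ WARN:0@0.192] global loadsave.cpp:1063 imwrite_ Unsupported depth image for selected encoder is fallbacked to CV_8U.
```

View pics/k3.png

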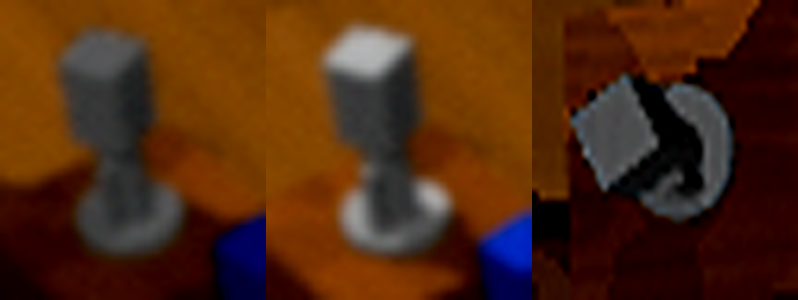

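Run:
```python
from h import *
D=[];
for i in range(12):
    c=cap('side');D.append(c['W'][125:180,160:210])
W=np.nanmedian(np.array(D),0);q=W.reshape(-1,3)*1000
hd=q[(q[:,2]>121)&(q[:,2]<130)];hd=hd[np.linalg.norm(hd[:,:2]-[450,275],axis=1)<25];R=cv2.minAreaRect(hd[:,:2].astype(np.float32));print('head side',R,len(hd))
co=q[(q[:,2]>53)&(q[:,2]<60)];co=co[np.linalg.norm(co[:,:2]-[450,275],axis=1)<24];print('collar circ',cv2.minEnclosingCircle(co[:,:2].astype(np.float32)),len(co))
cx=cv2.minEnclosingCircle(co[:,:2].astype(np.float32))[0]
n=q[(q[:,2]>62)&(q[:,2]<86)];d=n[:,:2]-cx;r=np.hypot(*d.T);k=r<20
for a,rr,z in sorted(zip(np.degrees(np.arctan2(d[k,1],d[k,0]))%360,r[k],n[k,2])): print(int(a),round(rr,1),int(z),end=' | ')
```

```text
head side ((449.6068115234375, 277.5679626464844), (22.57716178894043, 21.756999969482422), 32.8979606628418) 71
collar circ ((449.2184753417969, 276.60626220703125), 17.849594116210938) 84
154 8.1 83 | 191 10.5 82 | 192 7.3 83 | 196 12.2 77 | 198 12.0 80 | 199 12.4 62 | 201 12.2 65 | 202 11.8 68 | 202 9.0 82 | 206 11.5 74 | 209 12.9 73 | 210 11.7 78 | 210 11.4 62 | 211 11.3 81 | 213 10.9 68 | 216 7.0 84 | 216 12.5 67 | 217 11.2 72 | 219 8.5 82 | 221 11.8 76 | 223 10.6 81 | 223 11.7 79 | 224 11.3 63 | 224 9.4 67 | 225 10.9 66 | 226 8.1 73 | 227 9.6 71 | 229 7.9 76 | 229 6.7 78 | 231 6.0 80 | 233 7.2 63 | 235 6.1 84 | 235 6.7 65 | 238 6.1 68 | 242 6.2 71 | 246 6.5 75 | 249 6.7 78 | 252 7.3 62 | 252 7.6 81 | 256 6.6 65 | 257 6.3 83 | 259 6.8 68 | 262 7.1 71 | 268 6.1 73 | 277 5.2 76 | 277 6.7 83 | 278 5.7 79 | 279 6.2 63 | 280 7.0 67 | 282 7.3 70 | 290 7.8 79 | 292 6.4 72 | 292 6.9 75 | 306 7.1 84 | 307 6.6 80 | 311 6.7 64 | 311 7.2 67 | 321 7.1 70 | 324 7.4 72 | 356 8.0 72 |
```

Depth shows the rib at about 213° (radius 12), and the slot at 202.5°. I'll grasp with tool y at 33.5°.

```bash
python3 -m inch '[[0,0,0,0,0,7,0.06],[0,0,0,0,0,7,0.06],[0,0,0,0,0,7,0.06],[0,0,0,0,0,7,0.06],[0,0,0,0,0,7,0.06],[0,0,0,0,0,7,0.06],[0,0,0,0,0,7,0.06],[0,0,0,0,0,7,0.06],[0,0,0,0,0,7,0.06],[0,0,0,0,0,5.6,0.06],[0,0,0,0,0,0,0.06]]'
python3 - <<'E'
from h import *
plan([.4501,.2767,.18],33.5)
E
```

```text
time: 8.43
ee_pos: [0.5335, 0.1496, 0.358]
orientation: [0.474, 0.881, 0.0, 0.0]
force: [-1.0, -0.1, -0.4]
opening: 0.0597
grip_force: 0.0
rotvec deg [ 0.    0.   -0.04]
t 8.43 world d [ -83.4  127.1 -178. ] tool mm [152.    0.6 178. ] F [-1.  -0.1 -0.4] q [  5.  -3. 100.   0.  83. -28.]
```

```bash
python3 -m inch '[[0.019,0,0.012,0,0,0,0.06],[0.019,0,0.022,0,0,0,0.06],[0.019,0,0.024,0,0,0,0.06],[0.019,0,0.024,0,0,0,0.06],[0.019,0,0.024,0,0,0,0.06],[0.019,0,0.024,0,0,0,0.06],[0.019,0,0.024,0,0,0,0.06],[0.019,0,0.024,0,0,0,0.06],[0,0,0,0,0,0,0.06],[0,0,0,0,0,0,0.06]]'
python3 - <<'E'
from h import *
plan([.4501,.2767,.107],33.5)
E
```

```text
time: 9.27
ee_pos: [0.4483, 0.2764, 0.1786]
orientation: [0.471, 0.882, -0.001, -0.001]
force: [0.3, -0.4, 0.5]
opening: 0.0597
grip_force: 0.0
rotvec deg [-0.19 -0.02  0.27]
t 9.27 world d [  1.8   0.3 -71.6] tool mm [-0.7  1.7 71.6] F [ 0.3 -0.4  0.5] q [ 21.   2. 115.  -0.  64. -13.]
```

```bash
python3 -m inch '[[-0.0007,0.0017,0.016,0,0,0,0.06],[0,0,0.018,0,0,0,0.06],[0,0,0.018,0,0,0,0.06],[0,0,0.018,0,0,0,0.06],[0,0,0,0,0,0,0.06],[0,0,0,0,0,0,0.045],[0,0,0,0,0,0,0.035],[0,0,0,0,0,0,0.028],[0,0,0,0,0,0,0.01],[0,0,0,0,0,0,0.01],[0,0,0,0,0,0,0.01],[0,0,0,0,0,0,0.01],[0,0,0,0,0,0,0.01]]'
python3 - <<'E'
from h import *
plan([.4501,.2767,.107],33.5)
E
```

```text
time: 10.35
ee_pos: [0.4526, 0.2769, 0.112]
orientation: [0.473, 0.881, 0.001, 0.001]
force: [0.1, -1.9, 4.8]
opening: 0.0211
grip_force: 59.0
rotvec deg [0.18 0.08 0.08]
t 10.35 world d [-2.5 -0.2 -5. ] tool mm [ 1.2 -2.2  5. ] F [ 0.1 -1.9  4.8] q [ 21.   7. 117.  -0.  56. -13.]
```

```bash
python3 -m inch '[[0,0,-0.005,0,0,0,0.01],[0,0,-0.01,0,0,0,0.01],[0,0,-0.015,0,0,0,0.01],[0,0,-0.02,0,0,0,0.01],[0,0,-0.025,0,0,0,0.01],[0,0,-0.025,0,0,0,0.01],[0,0,-0.025,0,0,0,0.01],[0,0,-0.02,0,0,0,0.01],[0,0,-0.01,0,0,0,0.01],[0,0,0,0,0,0,0.01],[0,0,0,0,0,0,0.01]]'
python3 - <<'E'
from h import *
plan([.565,-.052,.25],22.5)
D=[cap('side')['W'] for i in range(6)]
W=np.nanmedian(np.array(D),0);q=W[20:200,120:260].reshape(-1,3)*1000;np.save('g.npy',q)
p=manip.get_state()['ee_pos']*1000
k=np.linalg.norm(q[:,:2]-p[:2],axis=1)<26;q=q[k];q=q[(q[:,2]>p[2]-120)&(q[:,2]<p[2]-20)]
for z0 in range(-115,-20,6):
    s=q[(q[:,2]-p[2]>=z0)&(q[:,2]-p[2]<z0+6)]
    if len(s)>2: d=s-p;r=np.hypot(d[:,0],d[:,1]);print(z0,len(s),d.mean(0).round(1)[:2],'x',d[:,0].min().round(1),d[:,0].max().round(1),'perp',np.percentile(d[:,0]*.82-d[:,1]*.57,[3,97]).round(1))
E
```

```text
time: 11.27
ee_pos: [0.4508, 0.2765, 0.2644]
orientation: [0.473, 0.881, -0.0, -0.0]
force: [-0.3, -0.1, -3.9]
opening: 0.021
grip_force: 59.6
rotvec deg [-5.000e-02 -1.000e-02  1.106e+01]
t 11.27 world d [ 114.2 -328.5  -14.4] tool mm [-347.2  -20.2   14.4] F [-0.3 -0.1 -3.9] q [ 21.  -3. 110.   0.  73. -13.]
-97 13 [-6.2 -5. ] x -11.8 0.1 perp [-9.3  3.2]
-91 11 [-5.  -6.3] x -11.6 0.8 perp [-6.   3.9]
-85 19 [-6.7 -6. ] x -15.6 3.0 perp [-10.    4.4]
-79 17 [-8.  -6.3] x -15.0 0.7 perp [-9.1  3.3]
-73 15 [-8.2 -6.1] x -15.0 0.9 perp [-10.8   3.3]
-67 10 [-8.1 -9.8] x -19.2 10.3 perp [-12.2  13.1]
-61 61 [-4.6 -7.2] x -21.1 13.8 perp [-19.9  14.2]
-55 51 [-7.1 -4.7] x -19.7 11.6 perp [-17.6   9.5]
-49 18 [-6.6 -6. ] x -14.2 3.7 perp [-9.   4.6]
-43 18 [-7.6 -6. ] x -14.8 0.8 perp [-10.2   4. ]
-37 24 [-6.  -5.8] x -14.3 3.5 perp [-9.3  4.7]
-31 17 [-7.1 -4.3] x -13.4 0.8 perp [-9.8  3.6]
-25 5 [ 0. -5.] x -5.8 11.5 perp [-1.8  9.1]
```

Run:
```python
from h import *
from scipy.optimize import least_squares
p=manip.get_state()['ee_pos']*1000
D=[cap('side') for i in range(6)];c=D[0]
W=np.nanmedian(np.array([d['W'] for d in D]),0)*1000
q=W[20:200,120:260].reshape(-1,3);d=q-p
def axis(d,z0,z1,rad,angs,rmax):
    s=d[(d[:,2]>z0)&(d[:,2]<z1)&(np.hypot(d[:,0],d[:,1])<rmax)]
    # drop rib side: keep world directions from 230..330 deg
    f=lambda c:np.hypot(s[:,0]-c[0],s[:,1]-c[1])-rad
    c=np.zeros(2)
    for _ in range(6):
        a=np.degrees(np.arctan2(s[:,1]-c[1],s[:,0]-c[0]))%360;k=(a>angs[0])&(a<angs[1])
        t=s[k];c=least_squares(lambda c:np.hypot(t[:,0]-c[0],t[:,1]-c[1])-rad,c,loss='soft_l1').x
    print(z0,z1,c.round(2),k.sum())
axis(d,-58,-54,18,(0,361),30) if 0 else None
co=d[(d[:,2]>-66)&(d[:,2]<-53)&(np.hypot(d[:,0],d[:,1])<26)];print('collar circ',cv2.minEnclosingCircle(co[:,:2].astype(np.float32)))
axis(d,-97,-90,8,(230,335),20);axis(d,-86,-67,8,(236,335),20);axis(d,-49,-30,8,(236,335),20)
# hub by side
q=W[150:260,240:370].reshape(-1,3);h=q[(q[:,2]>57)&(q[:,2]<64)];h=h[np.linalg.norm(h[:,:2]-[566,-52],axis=1)<25]
print('hub side',len(h),cv2.minEnclosingCircle(h[:,:2].astype(np.float32)),np.median(h[:,2]))
r=q[(q[:,2]>42)&(q[:,2]<50)];r=r[np.linalg.norm(r[:,:2]-[566,-52],axis=1)<65];print('rim',len(r),cv2.minEnclosingCircle(r[:,:2].astype(np.float32)))
T=np.nanmedian(np.array([cap('top')['W'] for i in range(6)]),0)*1000
q=T[130:260,230:360].reshape(-1,3)
h=q[(q[:,2]>57)&(q[:,2]<64)];h=h[np.linalg.norm(h[:,:2]-[566,-52],axis=1)<25];print('hub top',len(h),cv2.minEnclosingCircle(h[:,:2].astype(np.float32)))
r=q[(q[:,2]>42)&(q[:,2]<50)];r=r[np.linalg.norm(r[:,:2]-[566,-52],axis=1)<65];print('rim top',len(r),cv2.minEnclosingCircle(r[:,:2].astype(np.float32)))
```

```text
collar circ ((-2.4150390625, -0.5525341629981995), 18.295473098754883)
-97 -90 [-3.1   1.72] 7
-86 -67 [-2.93  1.56] 29
-49 -30 [-2.58  1.64] 35
hub side 191 ((562.906005859375, -52.589317321777344), 22.349979400634766) 60.81707598372422
rim 531 ((563.6886596679688, -52.1318244934082), 58.03608322143555)
hub top 210 ((563.6077270507812, -53.42656326293945), 22.289045333862305)
rim top 812 ((565.0800170898438, -52.32416915893555), 57.8541145324707)
```

```bash
python3 -m inch '[[0,0,0,0,0,5.5,0.01],[0,0,0,0,0,5.5,0.01],[-0.02,-0.0015,0,0,0,0,0.01],[-0.03,-0.002,0,0,0,0,0.01],[-0.034,-0.002,0,0,0,0,0.01],[-0.034,-0.002,0,0,0,0,0.01],[-0.034,-0.002,0,0,0,0,0.01],[-0.034,-0.002,0,0,0,0,0.01],[-0.034,-0.002,0,0,0,0,0.01],[-0.034,-0.002,0,0,0,0,0.01],[-0.034,-0.002,0,0,0,0,0.01],[-0.034,-0.002,0,0,0,0,0.01],[-0.02,-0.0015,0,0,0,0,0.01],[0,0,0,0,0,0,0.01],[0,0,0,0,0,0,0.01]]'
python3 - <<'E'
from h import *
plan([.5667,-.0525,.25],22.5)
E
```

```text
time: 13.42
ee_pos: [0.5632, -0.0483, 0.2647]
orientation: [0.556, 0.831, 0.0, -0.0]
force: [0.7, 0.7, -3.6]
opening: 0.0214
grip_force: 59.4
rotvec deg [-0.01 -0.04 -0.09]
t 13.42 world d [  3.5  -4.2 -14.7] tool mm [-5.2  1.6 14.7] F [ 0.7  0.7 -3.6] q [-15.   2. 105.   0.  73. -38.]
```

```bash
python3 -m inch '[[-0.0052,0.0016,0.01,0,0,0,0.01],[0,0,0.02,0,0,0,0.01],[0,0,0.02,0,0,0,0.01],[0,0,0.02,0,0,0,0.01],[0,0,0.013,0,0,0,0.01],[0,0,0,0,0,0,0.01],[0,0,0,0,0,0,0.01],[0,0,0,0,0,0,0.01]]'
cat > chk.py <<'E'
from h import *
from scipy.optimize import least_squares
plan([.5667,-.0525,.177],22.5)
p=manip.get_state()['ee_pos']*1000
D=[cap('side') for i in range(8)];cv2.imwrite('pics/last.png',D[0]['pixels'][:,:,::-1])
W=np.nanmedian(np.array([d['W'] for d in D]),0)*1000
q=W[60:260,220:390].reshape(-1,3);d=q-p
def axis(z0,z1,rad,angs,rmax):
    s=d[(d[:,2]>z0)&(d[:,2]<z1)&(np.hypot(d[:,0],d[:,1])<rmax)];c=np.array([-2.5,.5])
    for _ in range(8):
        a=np.degrees(np.arctan2(s[:,1]-c[1],s[:,0]-c[0]))%360;t=s[(a>angs[0])&(a<angs[1])]
        if len(t)<4: return print('few')
        c=least_squares(lambda c:np.hypot(t[:,0]-c[0],t[:,1]-c[1])-rad,c,loss='soft_l1').x
    print('axis',z0,z1,'rel',c.round(2),'world',(c+p[:2]).round(1),len(t))
axis(-98,-88,8,(228,330),20);axis(-86,-67,8,(228,330),20);axis(-49,-30,8,(228,330),20)
co=d[(d[:,2]>-66)&(d[:,2]<-53)&(np.hypot(d[:,0],d[:,1])<26)];print('collar',cv2.minEnclosingCircle(co[:,:2].astype(np.float32)),co[:,2].min())
# rib
s=d[(d[:,2]>-86)&(d[:,2]<-68)&(np.hypot(d[:,0]+2.5,d[:,1])<20)]
if len(s): 
    a=np.degrees(np.arctan2(s[:,1]-1,s[:,0]+2.7))%360;r=np.hypot(s[:,0]+2.7,s[:,1]-1);k=r>10;print('rib ang',a[k].min(),a[k].max(),np.median(a[k]),k.sum())
r=q[(q[:,2]>42)&(q[:,2]<50)];r=r[np.linalg.norm(r[:,:2]-[565,-52],axis=1)<65];print('rim',len(r),cv2.minEnclosingCircle(r[:,:2].astype(np.float32)))
E
python3 chk.py
```

```text
time: 14.08
ee_pos: [0.5673, -0.0512, 0.1832]
orientation: [0.555, 0.832, 0.0, 0.001]
force: [1.2, -0.3, -1.7]
opening: 0.0212
grip_force: 59.3
rotvec deg [0.1  0.08 0.1 ]
t 14.08 world d [-0.6 -1.3 -6.2] tool mm [-0.9 -1.   6.2] F [ 1.2 -0.3 -1.7] q [-15.   7. 109.   0.  64. -38.]
axis -98 -88 rel [-3.33  1.07] world [564.  -50.2] 12
axis -86 -67 rel [-3.26  1.22] world [564. -50.] 20
axis -49 -30 rel [-3.17  1.12] world [564.1 -50.1] 26
collar ((-3.0708887577056885, 0.499573677778244), 17.949127197265625) -61.65627544695208
rib ang 185.202384957126 219.21102024834852 203.54018999249573 19
rim 484 ((563.8724975585938, -51.83357620239258), 57.808570861816406)
```

```bash
python3 -m inch '[[-0.0013,-0.0008,0.005,0,0,0,0.01],[0,0,0.006,0,0,0,0.01],[0,0,0.006,0,0,0,0.01],[0,0,0.005,0,0,0,0.01],[0,0,0.004,0,0,0,0.01],[0,0,0.003,0,0,0,0.01],[0,0,0,0,0,0,0.01],[0,0,0,0,0,0,0.01]]'
python3 chk.py
```

```text
time: 15.15
ee_pos: [0.5662, -0.0529, 0.1527]
orientation: [0.555, 0.832, -0.0, -0.0]
force: [0.2, 0.7, -2.7]
opening: 0.0212
grip_force: 59.6
rotvec deg [-0.03 -0.02  0.05]
t 15.15 world d [ 0.5  0.4 24.3] tool mm [  0.2   0.6 -24.3] F [ 0.2  0.7 -2.7] q [-16.   9. 110.  -0.  61. -38.]
axis -98 -88 rel [ -2.6  -10.64] world [563.6 -63.6] 25
axis -86 -67 rel [-3.28  1.15] world [562.9 -51.8] 19
axis -49 -30 rel [-2.41  1.5 ] world [563.8 -51.4] 28
collar ((-2.7570323944091797, 0.41598719358444214), 18.37956428527832) -60.853204676611426
rib ang 191.68335000120393 215.54148418325912 204.82060294659448 16
rim 422 ((564.0346069335938, -52.02206039428711), 57.82053756713867)
```

```bash
python3 -m inch '[[0,0,0.003,0,0,0,0.01],[0,0,0.003,0,0,0,0.01],[0,0,0.002,0,0,0,0.01],[0,0,0.002,0,0,0,0.01],[0,0,0.002,0,0,0,0.01],[0,0,0,0,0,0,0.01],[0,0,0,0,0,0,0.01]]'
```

```text
time: 16.13
ee_pos: [0.5662, -0.053, 0.1407]
orientation: [0.555, 0.832, -0.0, -0.0]
force: [0.3, -0.2, -2.4]
opening: 0.0212
grip_force: 59.6
```

```bash
python3 -m inch '[[0,0,0.003,0,0,0,0.01],[0,0,0.004,0,0,0,0.01],[0,0,0.004,0,0,0,0.01],[0,0,0.003,0,0,0,0.01],[0,0,0.002,0,0,0,0.01],[0,0,0.002,0,0,0,0.01],[0,0,0,0,0,0,0.01],[0,0,0,0,0,0,0.01]]'
```

```text
time: 16.8
ee_pos: [0.5663, -0.053, 0.1228]
orientation: [0.555, 0.832, -0.0, -0.0]
force: [0.3, 0.1, -3.1]
opening: 0.021
grip_force: 59.5
```

Collar at about 61 mm, still only the shaft's weight on the wrist. Now pressing.

```bash
python3 -m inch '[[0,0,0.002,0,0,0,0.01],[0,0,0.002,0,0,0,0.01],[0,0,0.002,0,0,0,0.01],[0,0,0,0,0,0,0.01],[0,0,0,0,0,0,0.01]]'; python3 -m inch '[[0,0,0.001,0,0,0,0.01],[0,0,0.001,0,0,0,0.01],[0,0,0.001,0,0,0,0.01],[0,0,0.001,0,0,0,0.01],[0,0,0,0,0,0,0.01],[0,0,0,0,0,0,0.01]]'
```

```text
time: 17.22
ee_pos: [0.5671, -0.0532, 0.1184]
orientation: [0.555, 0.832, 0.0, 0.001]
force: [-2.9, 0.6, 5.7]
opening: 0.021
grip_force: 60.7
time: 17.72
ee_pos: [0.5674, -0.0533, 0.1153]
orientation: [0.555, 0.832, 0.0, 0.001]
force: [-2.6, 0.8, 7.9]
opening: 0.0213
grip_force: 61.2
```

```bash
python3 -m inch '[[0,0,0.001,0,0,0,0.01],[0,0,0.001,0,0,0,0.01],[0,0,0.001,0,0,0,0.01],[0,0,0,0,0,0,0.01],[0,0,0,0,0,0,0.01]]';python3 -m inch '[[0,0,0.001,0,0,0,0.01],[0,0,0.001,0,0,0,0.01],[0,0,0,0,0,0,0.01],[0,0,0,0,0,0,0.01]]'; python3 chk.py
```

```text
time: 18.13
ee_pos: [0.5683, -0.0536, 0.114]
orientation: [0.555, 0.832, 0.001, 0.002]
force: [-4.0, 0.9, 14.2]
opening: 0.0211
grip_force: 61.8
time: 18.47
ee_pos: [0.5686, -0.0537, 0.114]
orientation: [0.555, 0.832, 0.001, 0.002]
force: [-7.7, 0.6, 21.6]
opening: 0.0214
grip_force: 62.9
rotvec deg [0.18 0.17 0.07]
t 18.47 world d [-1.9  1.2 63. ] tool mm [  1.8  -1.3 -63. ] F [-7.7  0.6 21.6] q [-16.  12. 111.  -0.  57. -38.]
axis -98 -88 rel [ 1.27 -9.16] world [569.9 -62.8] 8
axis -86 -67 rel [ -2.29 -10.41] world [566.3 -64.1] 22
axis -49 -30 rel [-2.81  1.75] world [565.8 -51.9] 25
collar ((-6.540624141693115, -0.809188723564148), 21.04937744140625) -65.7459659157004
rib ang 242.88238161230367 338.86410179895626 272.0959739436914 37
rim 47 ((557.2962646484375, -57.30010986328125), 20.536418914794922)
```

```bash
python3 -m inch '[[0,0,0,0,0,0,0.01],[0,0,0,0,0,0,0.01],[0,0,0,0,0,0,0.01],[0,0,0,0,0,0,0.01]]'
python3 - <<'E'
from h import *
c=cap('side');cv2.imwrite('pics/fin.png',cv2.resize(c['pixels'][110:270,220:420,::-1],None,fx=4,fy=3.75))
W=c['W'];q=W[60:260,230:420].reshape(-1,3)
h=np.array([.6432,-.0366,.094]);d=q-h;a=d[:,0]*.978+d[:,1]*.208;b=-d[:,0]*.208+d[:,1]*.978
k=(abs(b)<.075)&(d[:,2]>.03)&(d[:,2]<.14)&(abs(a)<.07);print('lid lean',np.degrees(np.arctan(np.polyfit(d[k,2],a[k],1)[0])),k.sum())
r=q[(np.hypot(q[:,0]-.564,q[:,1]+.052)<.06)&(np.hypot(q[:,0]-.564,q[:,1]+.052)>.048)&(q[:,2]>.03)&(q[:,2]<.055)];print('rim z',np.median(r[:,2]),len(r))
E
```

```text
time: 19.2
ee_pos: [0.5686, -0.0537, 0.114]
orientation: [0.555, 0.832, 0.001, 0.002]
force: [-7.6, 1.0, 22.0]
opening: 0.0213
grip_force: 62.9
lid lean 23.71195416064562 2433
rim z 0.0384895285600621 228
```

View pics/fin.png

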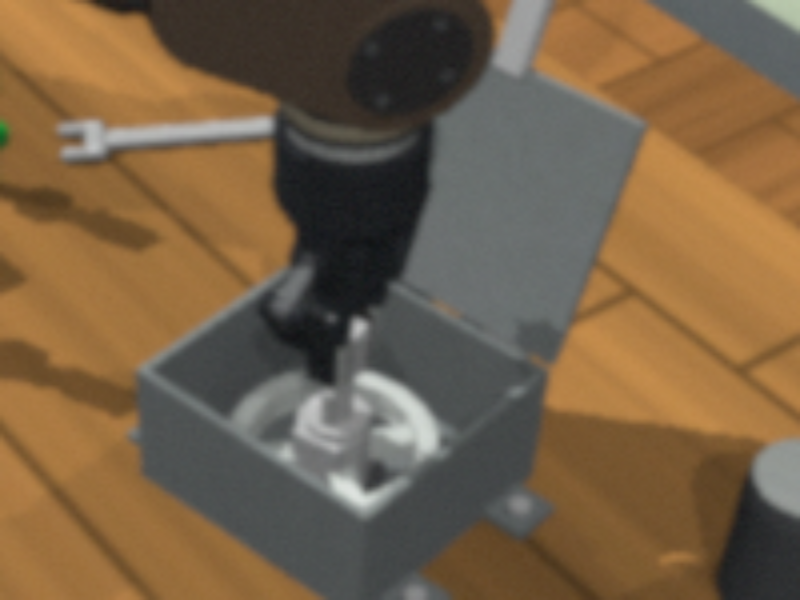

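The shaft's collar sits on the hub at (330,415). The rim has dropped from 46 mm to 38.5 mm, so the pulley is on its stop. The lid is open at upper right (540,200).

```bash
python3 -c "
from rig import manip
print(manip.job_done())"
```

```text
the job is handed in; nothing more can be done
None
```

I handed the job in with the lid open on its stop, the keyed shaft home in the hub, and the arm still gripping it and pressing the pulley down on its stop with about 22 N; no verdict came back.

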